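# Clear a jammed reagent cassette from an analyser's feed chute

### The arm

A 7-joint arm with a two-finger parallel gripper is mounted at the origin on the work surface. World frame = base frame: x ahead of the robot, y to its left, z up, the work surface at z = 0. Lengths are in m, angles in rad, forces in N, time in s.
With the tool pointing down it reaches from about 0.425 to 0.875 m from the base axis. Payload 4.7 kg.
Tool frame: the origin (TCP) lies at the very end of the fingers, on their centre line; the grasp point (between the pads) lies 19 mm behind it; x points along the fingers, z is the direction in which the jaws open and shut, and the axes are right-handed (so a half turn about x gives the same grasp; the last joint's range is limited). The gripper opens to 87 mm and grips with 3 to 60 N. Pads are 19 mm wide; open, the fingers measure 117 mm over their backs; the gripper's body (75 mm by 190 mm) begins 51 mm behind the grasp point.
Start: joints at [-1.234, 0.321, -0.07, 1.45, 0.023, 1.371, -0.057], TCP at [0.206, 0.616, 0.223] pointing down, gripper open.
Joint ranges: [-2.86, 2.86], [-0.3, 2.09], [-1.38, 1.24], [0.06, 2.45], [-1.56, 4.7], [0.09, 2.05], [-2.69, 2.69]. Speed limits (rad/s): [2.57, 2.57, 3.14, 3.14, 3.14, 3.14, 3.14].

### API

Orientations are given as a rotation vector (axis times angle).
In Python, from bench import telemetry, viewer, workorder gives the robot as it stands.
- The arm moves only by the shell command python3 -m creep 'ROWS' [FORCE]. ROWS is JSON, a list of rows, each an object of numbers: "fingers": the opening, from 0 (shut) to 1 (fully open); "x", "y", "z": the shift along the tool's x, y, z in units of 40 mm (1.0 is 40 mm); "twist": the turn about the tool's x in units of 5 degrees (1.0 is 5 degrees). In form: [{"fingers": .., "x": .., "y": .., "z": .., "twist": ..}, ...]. A call has 1 to 20 rows; each row is the pose to reach, as a shift and turn from the pose commanded when the call began, along the tool's axes at that moment; what a row does not reach only later rows make up. A row lasts 1/12 s, in which the tool goes at most 41.7 mm and 7.16 degrees, less where a joint would pass 70% of its speed; a pose out of reach is approached as far as the arm can. A call with a gripper value outside its range is refused whole. The fingers move at their own pace and stop on an object; FORCE is the grip in N (left out, the last holds). Time passes only in rows, so rows that repeat a pose let the fingers close. It gives the time, the measured TCP pose, the force and the opening at its end, in the units of the state.
- telemetry.get_state(): the state, without advancing time (a new reading comes with each control period).
- viewer.get_image(name): name is "scene" or "side" or "wrist"; returns a dict with "pixels" (384x512x3 uint8, red, green, blue), "z_map" (384x512 float32, m along the optical axis (not along the pixel's ray), 0 where there is no reading), "K" (3x3 intrinsics, pixels), "xyz" and "attitude" of the camera in the world. Camera axes: x right, y up, looking along -z (the intrinsics and any distortion apply to the point x, -y, -z); pixel columns grow to the right and rows downward; lengths in m; the calibration is good to about 2 mm. The wrist camera is an equidistant fisheye: a pixel r from the principal point sees the ray r / f radians off the axis. A picture is of the moment at which its call begins.
- workorder.close_job(): hands the job in, once; it reports no verdict.
The state is a dict: "time": time; "joint_positions": joint angles; "qd": joint speeds; "joint_torque": joint torques, N m; "position": TCP position; "tool_rot": TCP orientation; "ft_force": force on the tool from outside, world axes, zero at the start; "torque": the same for the moment, N m; "grip_width": opening from 0.0 (shut) to 1.0 (fully open).
Only numpy, scipy, OpenCV 4.12 (cv2) and the standard library are available. Lean on these libraries where they do the work, as an engineer would, in place of code of your own. Each camera call takes 0.05 s, during which the arm holds its last target.

### The job

A reagent cassette has jammed under the hold-down strips in the lower part of the analyser's feed chute. Nudge it back up the chute until it lies clear of the strips in the open loading bay, then lift it out and stand it, caps up, flat on the floor of the empty tray. Keep it upright, do not drop it, and leave the other things where they are.

Things in the scene. Friction and masses are not known exactly. Their poses are not given: they have to be found in the camera images.
- chute: Aluminium trough sloping 12 deg down into the analyser. Origin: middle of the deck (sliding floor) at the intake port, the low end; x runs uphill along the deck, y across, z square to the deck. 300 mm long, 55.5 clear width. x 0-140 mm: walls 53 high; x 140-300: open loading bay, walls 12 high, top end open. Intake housing stands 130 above the bench at x < 0 (tall part 130 further back).
- chute_bay (a point): Point on the deck in the middle of the loading bay, 215 mm uphill of the chute's origin; same axes as the body chute. Two steel hold-down strips, 6 mm wide and 3 thick, run along the tall walls' tops from x 72 to 140 mm of the chute, underside 50.5 above the deck, leaving a 43 mm slot between them. In the bay the cassette can be gripped by its sides and lifts out freely.
- guide (a joint): Sprung side guide: white round nose in the chute's +y wall at x = 120 mm, 11-41 above the deck. 0 = pressed back by the jammed cassette, about +0.005 m = sprung out behind it (8 mm into the lane). It wedges the cassette: about 7-14 N along the chute frees it. Once past it the cassette slides with 1.5-3 N and stays where it is left (the slope does not carry it down).
- cassette_centre (a point): The jammed cassette: off-white plastic block 110 long (x, along the chute) x 52 wide (y) x 48 high (z, up), three grey caps 11 high on top, about 0.2-0.37 kg. The point is the block's centre, half-way up (24 above its underside). At the start it is 124-134 mm up the chute; below its low end the trough is empty, 69-79 mm long, for a fingertip. Clear of the strips when its centre is beyond 195 mm.
- tray_empty: Empty shallow stainless-steel tray, fixed, where the cassette must end: 160 (x) x 104 (y) x 18 high outside, walls and floor 4 thick. Origin: centre of its underside on the bench; x along its long side.
- tray_used: The same tray holding a used cassette; fixed. Which of the two trays is the nearer one varies.
- used_cassette_centre (a point): Same kind of cassette, loose, standing in the other tray; centre of its block. Leave alone.
- spare_cassette_centre (a point): Same kind of cassette, loose, standing on the bench between chute and trays; centre of its block. Leave alone.
- tube_rack: White tube rack 110 x 200 x 45 with three capped tubes up to 100 high, loose, on the far side. Origin: centre of its underside. Leave alone.
- pipette: Grey and white pipette lying on the bench to the right of the trays, about 280 long, 33 high, loose. Origin near its middle on the bench. Leave alone.
- wash_bottle_centre (a point): White bottle 68 across, 170 high, loose, standing on the far side; the point is 85 above the bench. Leave alone.
Mind the look-alikes: they are no part of the job. What is shaped like the part that bears cassette_centre but blue or yellow is not meant.

How it is judged:
By the outcome, as a careful person would: the job done as asked, in the order asked, and still so for the second after the job is handed in, with the robot touching nothing.
It also fails if it takes over 64 s, if anything falls off the work surface, if the arm or the gripper's body presses on something with over 40 N, if the wrist force passes 120 N, or if a joint passes its speed limit or range.

## Working session

There is one attempt and no reset: what is moved stays moved. The work goes in short steps, Python scripts to look and compute and a shell command to move; the robot and the scene stay as the last step left them, time stands still between calls to the robot, and variables do not carry over. Pictures are saved under pics/ and viewed, and the job is handed in when it is done.

```bash
ls; mkdir -p pics; cat > h.py <<'E'
import numpy as np,cv2
from scipy.spatial.transform import Rotation as R
from bench import telemetry, viewer, workorder
def grab(n,tag):
    d=viewer.get_image(n); np.savez(f'pics/{tag}.npz',**{k:np.array(v) for k,v in d.items()})
    cv2.imwrite(f'pics/{tag}.png',cv2.cvtColor(d['pixels'],cv2.COLOR_RGB2BGR)); return d
def rot(a):
    a=np.array(a,float)
    if a.shape==(3,3): return a
    return (R.from_rotvec(a) if a.size==3 else R.from_quat(a)).as_matrix()
def pts(d,fish=False):
    z=d['z_map'];K=d['K'];h,w=z.shape
    u,v=np.meshgrid(np.arange(w),np.arange(h))
    a=(u-K[0,2])/K[0,0];b=(v-K[1,2])/K[1,1]
    if fish:
        r=np.hypot(a,b)+1e-9;t=np.tan(np.minimum(r,1.5))/r;a=a*t;b=b*t
    P=np.stack([a*z,-b*z,-z],-1)
    P=P@rot(d['attitude']).T+np.array(d['xyz'])
    P[z==0]=np.nan
    return P
def ld(tag): return dict(np.load(f'pics/{tag}.npz'))
E
python3 - <<'E'
from h import *
for n in('scene','side','wrist'):
    d=grab(n,n+'0');print(n,d['K'].tolist(),d['xyz'],d['attitude'],[k for k in d])
s=telemetry.get_state();print(s)
print(rot(s['tool_rot']))
E
```

```text
pics
scene [[460.32590836875346, 0.0, 261.21677297689735], [0.0, 460.32590836875346, 193.91773348478975], [0.0, 0.0, 1.0]] [ 1.27853443 -0.38264003  0.80519079] [0.76072528 0.47066652 1.08531716] ['pixels', 'z_map', 'K', 'xyz', 'attitude']
side [[349.08759647818084, 0.0, 259.7676254330582], [0.0, 349.08759647818084, 191.74329935721528], [0.0, 0.0, 1.0]] [ 0.1087592  -0.86321135  0.69575202] [ 0.98056842 -0.22619923 -0.42263615] ['pixels', 'z_map', 'K', 'xyz', 'attitude']
wrist [[297.3186396354542, 0.0, 254.76935098944244], [0.0, 297.3186396354542, 189.3481231983215], [0.0, 0.0, 1.0]] [0.13732961 0.63877406 0.38318738] [-0.22973549 -0.16286358  1.2406289 ] ['pixels', 'z_map', 'K', 'xyz', 'attitude']
{'time': 0.15, 'joint_positions': array([-1.23387946,  0.32163439, -0.0700971 ,  1.45137381,  0.02262743,
        1.37082569, -0.05689657]), 'qd': array([-0.00085721, -0.00290301,  0.00016262, -0.003761  , -0.00073792,
       -0.000147  , -0.00105329]), 'joint_torque': array([-2.48021443e-04, -4.91801977e+01, -4.04804321e-01, -3.12872815e+01,
       -6.40437123e-02,  4.06632212e-02,  1.21346602e-04]), 'position': array([0.20611928, 0.61601286, 0.22173531]), 'tool_rot': array([-0.96915587,  1.34592525,  0.96760326]), 'ft_force': array([-0.237297  , -1.28538401,  0.69331581]), 'torque': array([-0.00409375, -0.02579524, -0.01286975]), 'grip_width': 0.997272581522682}
[[-3.55834301e-04 -9.48359707e-01  3.17196690e-01]
 [-1.41054348e-03  3.17196871e-01  9.48358664e-01]
 [-9.99998942e-01 -1.09961182e-04 -1.45057213e-03]]
```

View pics/scene0.png

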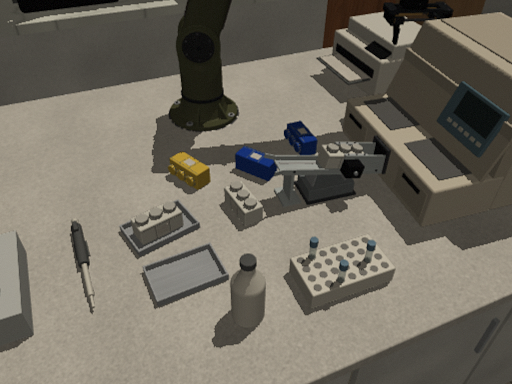

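View pics/side0.png

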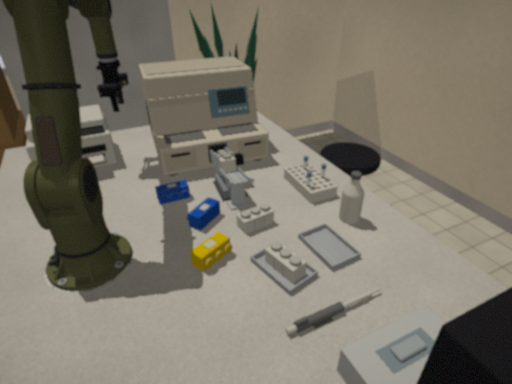

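View pics/wrist0.png

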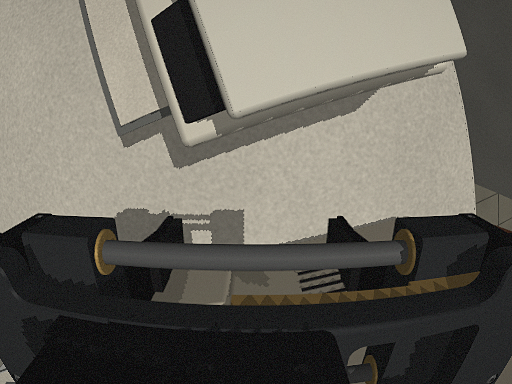

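The scene view shows the jammed cassette in the chute at about (345,155). The spare is at (243,203), the used one in its tray at (160,222), and the empty tray at (187,274). The blue and yellow blocks at (300,137), (256,163) and (190,170) are look-alikes. I'll enlarge the chute and measure.

```bash
python3 - <<'E'
from h import *
d=ld('scene0');P=pts(d)
im=cv2.imread('pics/scene0.png')
cv2.imwrite('pics/crop1.png',cv2.resize(im[120:220,260:400],None,fx=5.5,fy=5.5,interpolation=cv2.INTER_CUBIC))
d2=ld('side0');P2=pts(d2)
im=cv2.imread('pics/side0.png')
cv2.imwrite('pics/crop2.png',cv2.resize(im[130:280,140:370],None,fx=3.4,fy=3.4,interpolation=cv2.INTER_CUBIC))
for n,(u,v) in dict(tray=(187,274),bench=(100,200),cap1=(333,149),cap3=(358,149),chutebay=(300,163),spare=(243,190)).items(): print(n,P[v,u])
for n,(u,v) in dict(tray=(330,246),bench=(150,240),bay=(235,185),spare=(256,213)).items(): print('side',n,P2[v,u])
E
```

```text
tray [ 0.63316286 -0.25567583  0.00210809]
bench [ 0.31293373 -0.38908081  0.00085891]
cap1 [0.50509763 0.17305594 0.13433006]
cap3 [0.51444189 0.24299369 0.12113184]
chutebay [0.47775932 0.09817163 0.09326923]
spare [ 0.48292514 -0.06048645  0.06019266]
side tray [ 0.63525506 -0.25932069  0.00580871]
side bench [0.16773181 0.00814182 0.00310122]
side bay [0.47387352 0.06550335 0.0816964 ]
side spare [ 0.48443123 -0.07339475  0.05334975]
```

View pics/crop1.png

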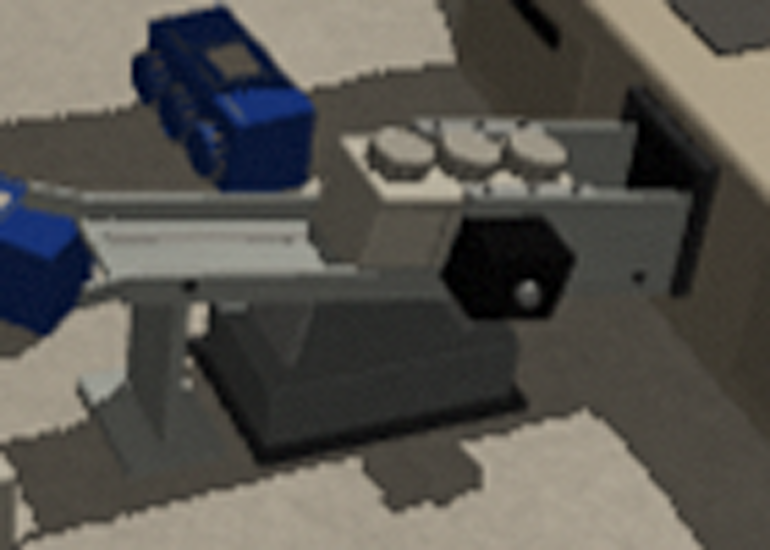

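View pics/crop2.png

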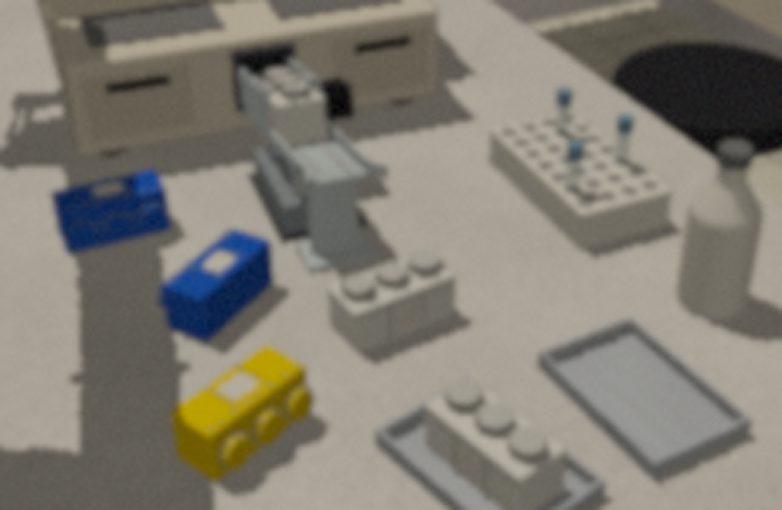

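```bash
cat > loc.py <<'E'
from h import *
P=pts(ld('scene0'))
def reg(u0,u1,v0,v1): 
    q=P[v0:v1,u0:u1].reshape(-1,3); return q[np.isfinite(q[:,0])]
def plane(q):
    for _ in range(6):
        c=np.median(q,0) if _==0 else q.mean(0); n=np.linalg.svd(q-c,full_matrices=False)[2][2]
        e=(q-c)@n; k=abs(e)<max(2*np.median(abs(e)),.0008); q=q[k]
    return c,n*np.sign(n[np.argmax(abs(n))]),len(q),e.std()
print('wall',plane(reg(366,382,157,170)))
print('deck',plane(reg(283,312,162,168)))
# cassette near-side face and top
print('side face',plane(reg(330,341,158,167)))
b=reg(270,390,130,175); print(b.min(0),b.max(0))
E
python3 loc.py
```

```text
wall (array([0.53706286, 0.28333289, 0.08031891]), array([ 0.99375829, -0.10784176, -0.0285416 ]), 141, np.float64(0.0009122183717825747))
deck (array([0.48166509, 0.08519773, 0.09506634]), array([-0.00527199,  0.2060989 ,  0.97851696]), 90, np.float64(0.00040927855838936156))
side face (array([0.51881108, 0.17547896, 0.10301911]), array([ 0.99841306, -0.05549374, -0.00958117]), 76, np.float64(0.0009236899075909875))
[ 0.18371616  0.00575848 -0.00942067] [0.57137898 0.36780455 0.13948579]
```

```bash
python3 - <<'E'
from h import *
P=pts(ld('scene0'))
m=np.zeros(P.shape[:2],np.uint8)
cv2.fillPoly(m,[np.array([[140,262],[207,245],[232,285],[155,304]])],1)
q=P[m>0]; q=q[np.isfinite(q[:,0])]
rim=q[q[:,2]>.010]
print(len(rim),rim[:,2].max(), cv2.minAreaRect((rim[:,:2]*1000).astype(np.float32)))
fl=q[q[:,2]<.010];print(np.median(fl,0))
cv2.imwrite('pics/tray1.png',cv2.resize(cv2.imread('pics/scene0.png')[170:330,60:280],None,fx=3.6,fy=3.6,interpolation=cv2.INTER_CUBIC))
# bottle, used tray
for n,(u,v) in dict(bottle=(248,295),used=(158,210),pip=(85,265)).items(): print(n,P[v,u])
d=ld('wrist0');A=rot(d['attitude']);s=telemetry.get_state();T=rot(s['tool_rot'])
print('look dir in tool',T.T@-A[:,2],'up',T.T@A[:,1],'off',T.T@(d['xyz']-s['position']))
E
```

```text
574 0.107505472734166 ((677.8795166015625, -258.1324768066406), (199.68247985839844, 155.4592742919922), 3.09983491897583)
[ 0.63236297 -0.2601824   0.00313812]
bottle [ 0.80797653 -0.18420034  0.10675673]
used [ 0.47194262 -0.27074238  0.06036332]
pip [ 0.5360867  -0.45424219  0.01938126]
look dir in tool [ 9.65446449e-01 -2.60601086e-01 -4.77383463e-04] up [ 2.60601060e-01  9.65446567e-01 -1.17650764e-04] off [-0.16145953  0.07243939 -0.00046827]
```

View pics/tray1.png

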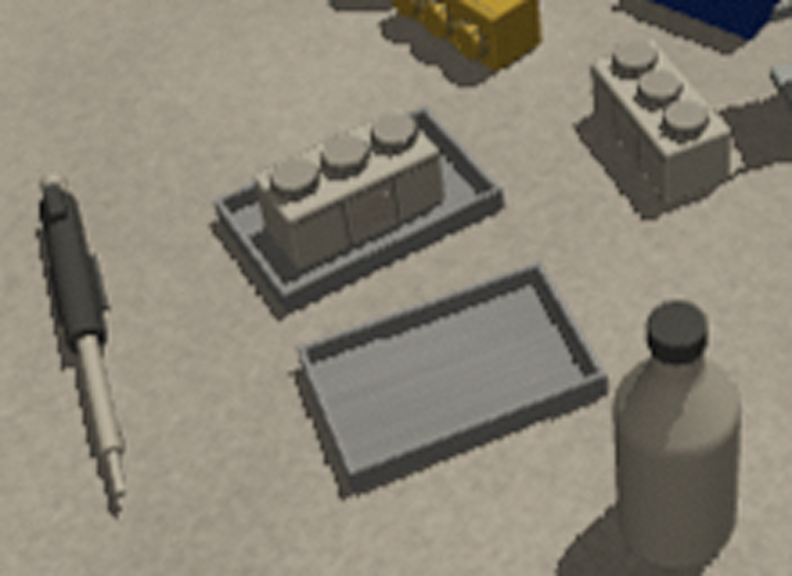

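```bash
python3 - <<'E'
from h import *
Q=np.concatenate([pts(ld(t)).reshape(-1,3) for t in('scene0','side0')])
Q=Q[np.isfinite(Q[:,0])]
xs=np.arange(0.1,0.95,.05);ys=np.arange(-.1,.9,.05)
print('      ',*['%4d'%(y*1000) for y in ys])
for x in xs:
    r=[]
    for y in ys:
        k=Q[(abs(Q[:,0]-x-.025)<.025)&(abs(Q[:,1]-y-.025)<.025)&(Q[:,2]<.7),2]
        r.append('%4d'%(np.percentile(k,97)*1000) if len(k)>5 else '   .')
    print('%5d '%(x*1000),*r)
E
```

```text
-100  -50    0   50  100  150  200  250  300  350  400  450  500  550  600  650  700  750  800  850
  100     3   13   14  627  632    3    4  623  618  604   23   63  332  146  185  186  187  188  186    .
  150     3    3    3    2    3    2    3    3  617  615  611  596  571  559  552  330  331    4    3    3
  200     3    3    3    3    3   51   53    2    3    2    3  608  596  583  547  333  333    4    3    3
  250     2    3   51    3    2   52   54    1  116  129  128   47    3    3  593  333    4    3    3    3
  300     2   51   54   53    3   53   54    1  127  132  134  204  333  342  343  343  343  341    6    3
  350     2    2   53   54    2    3   32    3  128  133  134  218  336  343  344  344  344  344    .    .
  400    59   47  119   95   38    7    4    3  130  133  134  255  338  344  344  344  344  345    .    .
  450    60   53  113  109   99  136  130  120  130  133  134  261  338  343  344  344  344  344    .    .
  500    59   58  120  109   99  130  127  116  130  132  132  264  339  344  344  345  344  345    .    .
  550     2    2    2    2    2  114  113    1  130  134  175  277  339  344  345  345  345  343    .    .
  600     2    2    2    2    2    2    2    2  130  134  193  286  339  344  344  345  344    .    .    .
  650     2    2    2    2    2    2    2    2  131  134  200  296  341  344  345  344  344    .    .    .
  700     3   95   99   47   47   44    2    2  129  130  181  281  340  344  344  344  345    .    .    .
  750     2   47   95   88   99   45    2    2    2    2    1    1  112   49    .    .    .    .    .    .
  800     1   46   99   46   46    3    1    2    2    2    2    1    1    .    .    .    .    .    .    .
  850     2    1    2    2    2    2    2    2    2    1    2    2    5    2    2    3    3    .    .    .
  900     2    1    1    1    1    1    1    1    1    1    1    0    1    1    1    2    3    2    3    .
```

```bash
python3 -m creep '[{"x":-1},{"x":-2},{"x":-3},{"x":-4},{"x":-4.5},{"x":-4.5,"y":-1,"z":-0.9,"twist":1},{"x":-4.5,"y":-1.7,"z":-1.5,"twist":2},{"x":-4.5,"y":-2.4,"z":-2.1,"twist":3},{"x":-4.5,"y":-3.1,"z":-2.8,"twist":4},{"x":-4.5,"y":-3.8,"z":-3.4,"twist":5.4},{"x":-4.5,"y":-4.5,"z":-4,"twist":6.8},{"x":-4.5,"y":-5.2,"z":-4.6,"twist":8.2},{"x":-4.5,"y":-5.9,"z":-5.3,"twist":9.6},{"x":-4.5,"y":-6.6,"z":-5.9,"twist":11},{"x":-4.5,"y":-7.3,"z":-6.5,"twist":12.4},{"x":-4.5,"y":-8,"z":-7.1,"twist":13.8},{"x":-4.5,"y":-8.7,"z":-7.7,"twist":15},{"x":-4,"y":-9.4,"z":-8.4,"twist":15.6},{"x":-3,"y":-10,"z":-9,"twist":15.6},{"x":-2,"y":-10.66,"z":-9.5,"twist":15.6}]' 10
```

```text
$[0]: bad value
```

```bash
python3 -m creep '[{"fingers":1,"x":-1,"y":0,"z":0,"twist":0},{"fingers":1,"x":-2,"y":0,"z":0,"twist":0},{"fingers":1,"x":-3,"y":0,"z":0,"twist":0},{"fingers":1,"x":-4,"y":0,"z":0,"twist":0},{"fingers":0.1,"x":-4.5,"y":0,"z":0,"twist":0},{"fingers":0.1,"x":-4.5,"y":-1,"z":-0.9,"twist":1},{"fingers":0.1,"x":-4.5,"y":-1.7,"z":-1.5,"twist":2},{"fingers":0.1,"x":-4.5,"y":-2.4,"z":-2.1,"twist":3},{"fingers":0.1,"x":-4.5,"y":-3.1,"z":-2.8,"twist":4},{"fingers":0.1,"x":-4.5,"y":-3.8,"z":-3.4,"twist":5.4},{"fingers":0.1,"x":-4.5,"y":-4.5,"z":-4,"twist":6.8},{"fingers":0.1,"x":-4.5,"y":-5.2,"z":-4.6,"twist":8.2},{"fingers":0.1,"x":-4.5,"y":-5.9,"z":-5.3,"twist":9.6},{"fingers":0.1,"x":-4.5,"y":-6.6,"z":-5.9,"twist":11},{"fingers":0.1,"x":-4.5,"y":-7.3,"z":-6.5,"twist":12.4},{"fingers":0.1,"x":-4.5,"y":-8,"z":-7.1,"twist":13.8},{"fingers":0.1,"x":-4.5,"y":-8.7,"z":-7.7,"twist":15},{"fingers":0.1,"x":-4,"y":-9.4,"z":-8.4,"twist":15.6},{"fingers":0.1,"x":-3,"y":-10,"z":-9,"twist":15.6},{"fingers":0.1,"x":-2,"y":-10.66,"z":-9.5,"twist":15.6}]' 10
```

```text
time: 1.82
position: [0.483, 0.1311, 0.3207]
tool_rot: [0.092, 1.566, -0.089]
ft_force: [1.2, 1.1, -0.2]
grip_width: 0.101
```

```bash
python3 - <<'E'
from h import *
d=grab('wrist','w1');d=grab('wrist','w2');s=telemetry.get_state();print(s['position'],s['time'],s['joint_positions']);print(rot(s['tool_rot']).round(3))
cv2.imwrite('pics/w2b.png',cv2.resize(cv2.imread('pics/w2.png'),None,fx=1.55,fy=1.55))
E
```

```text
[0.48114256 0.12721919 0.31538174] 1.9167 [-0.74117323 -0.04356725  0.41495483  1.67428565  0.0202799   1.51579886
 -0.44990701]
[[-0.007  0.122  0.993]
 [-0.005  0.993 -0.122]
 [-1.    -0.006 -0.007]]
```

View pics/w2b.png

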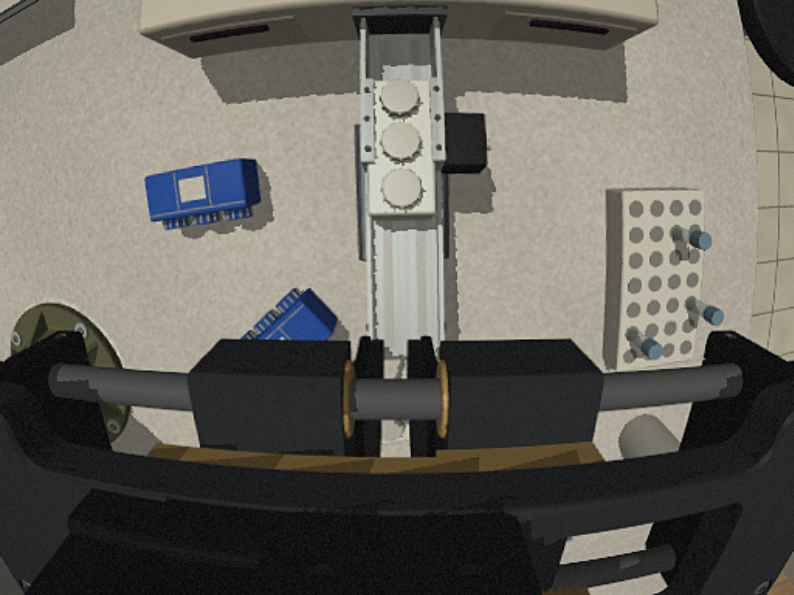

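The overhead wrist view shows the off-white jammed cassette with its grey caps at (400,150), the strips either side at x≈368 and 437, the guide housing at (465,140), and the empty trough above the cassette at about (405,60). It is the only off-white block in the chute, so it's the target.

```bash
cat > fit.py <<'E'
from h import *
from scipy.optimize import least_squares
d=ld('w2');P=pts(d,True);s=1/1.55
def reg(u0,u1,v0,v1):
    q=P[int(v0*s):int(v1*s),int(u0*s):int(u1*s)].reshape(-1,3);return q[np.isfinite(q[:,0])]
def plane(q):
    for _ in range(8):
        c=np.median(q,0) if _==0 else q.mean(0); n=np.linalg.svd(q-c,full_matrices=False)[2][2]
        e=(q-c)@n;q=q[abs(e)<max(2*np.median(abs(e)),.0006)]
    return c,n*np.sign(n[2]),len(q),e.std()
print('bench',np.median(reg(250,330,260,290)[:,2]))
dk=plane(reg(385,430,230,320));print('deck',dk)
dl=plane(reg(385,428,40,62));print('decklow',dl)
tp=reg(375,430,85,215);hh=(tp-dk[0])@dk[1];print('top heights',np.histogram(hh,bins=np.arange(0,.08,.004)))
n=dk[1]
Q=P.reshape(-1,3);Q=Q[np.isfinite(Q[:,0])]
# wall band points: strips/wall tops at height ~53 above deck
H=(Q-dk[0])@n
def inbox(lo,hi): return Q[(H>lo)&(H<hi)&(abs(Q[:,0]-.51)<.08)&(Q[:,1]>.0)&(Q[:,1]<.34)]
b=inbox(.045,.0505)
print('block top minrect',cv2.minAreaRect((b[:,:2]*1000).astype(np.float32)),len(b))
E
python3 fit.py
```

```text
bench -0.000603349037173101
deck (array([0.48751414, 0.10685954, 0.09166242]), array([0.01792374, 0.20744165, 0.97808318]), 907, np.float64(0.0003231818203237895))
decklow (array([0.51128757, 0.30697069, 0.04892527]), array([0.00453539, 0.20930548, 0.97783979]), 222, np.float64(0.0003504222083677101))
top heights (array([   0,    0,    0,    0,    0,    0,    0,    0,    0,    0,    0,
        847,  675,   81, 1319,   93,    0,    0,    0]), array([0.   , 0.004, 0.008, 0.012, 0.016, 0.02 , 0.024, 0.028, 0.032,
       0.036, 0.04 , 0.044, 0.048, 0.052, 0.056, 0.06 , 0.064, 0.068,
       0.072, 0.076]))
block top minrect ((501.628173828125, 244.58514404296875), (167.53807067871094, 159.5132293701172), 84.18438720703125) 2105
```

```bash
cat > ortho.py <<'E'
import sys
from h import *
tag=sys.argv[1];phi=np.radians(7);a=np.radians(12)
ex=np.array([-np.sin(phi)*np.cos(a),-np.cos(phi)*np.cos(a),np.sin(a)]);ey=np.array([np.cos(phi),-np.sin(phi),0]);ez=np.cross(ex,ey)
O=np.array([.50,.20,.0717])   # provisional
if __name__=='__main__':
    d=ld(tag);P=pts(d,True);Q=P.reshape(-1,3);C=d['pixels'].reshape(-1,3)
    k=np.isfinite(Q[:,0]);Q=Q[k];C=C[k]
    L=(Q-O)@np.array([ex,ey,ez]).T*1000
    print('deck height',np.median(L[(abs(L[:,1])<15)&(L[:,0]>75)&(L[:,0]<110),2]),np.median(L[(abs(L[:,1])<15)&(L[:,0]<-95)&(L[:,0]>-105),2]))
    im=np.zeros((500,760,3),np.uint8);o=np.argsort(L[:,2])
    u=((L[o,0]+150)*2.5).astype(int);v=((L[o,1]+100)*2.5).astype(int)
    k=(u>=0)&(u<759)&(v>=0)&(v<499)
    for du in(0,1):
        for dv in (0,1): im[v[k]+dv,u[k]+du]=C[o][k][:,::-1]
    for g in range(-150,150,20): cv2.line(im,(int((g+150)*2.5),0),(int((g+150)*2.5),8 if g%100 else 20),(0,0,255),1)
    for g in range(-100,100,20): cv2.line(im,(0,int((g+100)*2.5)),(8 if g else 20,int((g+100)*2.5)),(0,0,255),1)
    cv2.imwrite(f'pics/ortho_{tag}.png',im); np.save('pics/L.npy',np.c_[L,C])
    # x edges of block top, per strip
    b=L[(abs(L[:,1])<25)&(L[:,2]>45)&(L[:,2]<50)];print('blocktop x',np.percentile(b[:,0],[.5,2,98,99.5]),len(b))
    for x0 in (-60,-20,20,60,100):
        t=L[(abs(L[:,0]-x0)<15)];w=t[(t[:,2]>9)&(t[:,2]<14)] if x0>50 else t[(t[:,2]>51)&(t[:,2]<56)&(abs(t[:,1])>18)]
        w=w[abs(w[:,1])<45]
        print(x0,'wall',[np.percentile(w[w[:,1]*sg>0,1],[3,50,97]).round(1) for sg in(-1,1) if (w[:,1]*sg>0).sum()>3])
        m=t[(t[:,2]>45)&(t[:,2]<50)&(abs(t[:,1])<40)]
        if len(m)>5: print('   blk y',np.percentile(m[:,1],[2,98]))
E
python3 ortho.py w2
```

```text
deck height 310.0094374905492 -0.12113510641776426
blocktop x [-117.244302   -116.32752817   48.84679274   49.75363178] 1637
-60 wall [array([-38. , -34.5, -28.2]), array([18.5, 23.1, 25.8])]
   blk y [-27.22971168  21.63767928]
-20 wall [array([-37.2, -32.4, -27.7]), array([18.2, 22.5, 26.2])]
   blk y [-26.92056778  33.25378945]
20 wall [array([-35.8, -31.1, -26.3]), array([18.8, 22.2, 25.8])]
   blk y [-31.43681556  19.22117367]
60 wall [array([-34.8, -33.4,  -3.3]), array([24.2, 25.7, 28.3])]
   blk y [-30.4131753   18.96212898]
100 wall [array([-34.7, -32.2, -30.8]), array([25.5, 26.9, 28.3])]
```

View pics/ortho_w2.png

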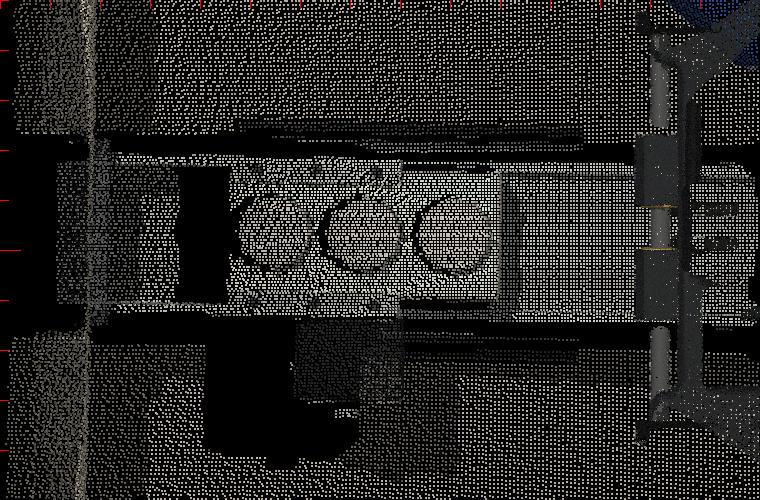

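```bash
sed -i 's/np.radians(7)/np.radians(6.2)/; s/^O=.*/O=np.array([.50,.20,.0717])-.004*ey-.1293*ex/; s/L=(Q-O)@\(.*\)$/L=(Q-O)@\1; L[:,0]-=129.3/' ortho.py; python3 ortho.py w2; python3 - <<'E'
import sys;sys.argv=['','w2']
from ortho import *
s=telemetry.get_state();T=rot(s['tool_rot'])
print('O',O,'ex',ex,'ey',ey)
t=(s['position']-O);print('tcp in chute',t@ex,t@ey,t@ez)
def go(x,y,z):
    p=O+x*ex+y*ey+z*ez; print((x,y,z),p,'tool units',(T.T@(p-s['position'])/.04).round(3))
go(.045,0,.09);go(.045,0,.028);go(.045,0,.02)
print('yaw jaw',np.degrees(np.arctan2(T[1,2],T[0,2])),s['position'])
E
```

```text
deck height 309.22242822980786 -0.09953263593061053
blocktop x [-117.08237692 -116.13027144   48.79883292   49.57106959] 1815
-60 wall [array([-33. , -29.4, -23.4]), array([21.9, 27.4, 30.8])]
   blk y [-22.38020231  26.73217721]
-20 wall [array([-32.8, -28. , -23.3]), array([21. , 25.8, 30.5])]
   blk y [-22.46276339  25.82486437]
20 wall [array([-31.8, -27. , -22.3]), array([20.5, 25.1, 29.8])]
   blk y [-27.57366464  23.10697506]
60 wall [array([-31.7, -30.1,  -3.7]), array([20.9, 29. , 31.5])]
   blk y [-26.55041855  22.44241232]
100 wall [array([-32. , -29.6, -28.1]), array([28.2, 29.6, 31. ])]
O [0.50968256 0.32616673 0.04481702] ex [-0.10563931 -0.97242638  0.20791169] ey [ 0.99415096 -0.10799936  0.        ]
tcp in chute 0.2527303502735315 -0.006886863340872221 0.2228898002907754
(0.045, 0, 0.09) [0.50694968 0.30101015 0.14220633] tool units [4.301 4.418 0.14 ]
(0.045, 0, 0.028) [0.50555751 0.28819502 0.08156118] tool units [5.819 4.105 0.154]
(0.045, 0, 0.02) [0.50537788 0.28654145 0.073736  ] tool units [6.015 4.064 0.156]
yaw jaw -6.994733055647355 [0.48114256 0.12721919 0.31538174]
```

```bash
python3 -m creep '[{"fingers":0.06,"x":0,"y":0.9,"z":0.1,"twist":-0.15},{"fingers":0.06,"x":0.5,"y":1.8,"z":0.1,"twist":-0.15},{"fingers":0.06,"x":1,"y":2.7,"z":0.15,"twist":-0.15},{"fingers":0.06,"x":1.7,"y":3.5,"z":0.15,"twist":-0.15},{"fingers":0.06,"x":2.5,"y":4.1,"z":0.15,"twist":-0.15},{"fingers":0.06,"x":3,"y":4.2,"z":0.15,"twist":-0.15},{"fingers":0.06,"x":3.4,"y":4.2,"z":0.15,"twist":-0.15},{"fingers":0.06,"x":3.4,"y":4.2,"z":0.15,"twist":-0.15},{"fingers":0.06,"x":3.4,"y":4.2,"z":0.15,"twist":-0.15},{"fingers":0.06,"x":3.4,"y":4.2,"z":0.15,"twist":-0.15}]' 10
cat > st.py <<'E'
import sys
tg=[tuple(map(float,a.split(','))) for a in sys.argv[1:]]
sys.argv=['','w2']
from ortho import *
s=telemetry.get_state();T=rot(s['tool_rot']);t=s['position']-O
print('t',s['time'],'tcp chute',np.round([t@ex,t@ey,t@ez],4),'world',s['position'].round(4),'F',s['ft_force'].round(1),'grip',round(s['grip_width']*87,1),'yaw',np.degrees(np.arctan2(T[1,2],T[0,2])).round(2),'tilt',np.degrees(np.arccos(-T[2,0])).round(2))
for x,y,z in tg:
    p=O+x*ex+y*ey+z*ez; print((x,y,z),p.round(4),'units',(T.T@(p-s['position'])/.04).round(2))
E
python3 st.py .045,0,.028
```

```text
time: 2.75
position: [0.5075, 0.3002, 0.1862]
tool_rot: [0.08, 1.568, -0.078]
ft_force: [-0.1, -0.1, 0.1]
grip_width: 0.06
t 2.75 tcp chute [0.0549 0.0006 0.1329] world [0.5075 0.3002 0.1862] F [-0.1 -0.1  0.1] grip 5.2 yaw -5.75 tilt 0.13
(0.045, 0.0, 0.028) [0.5056 0.2882 0.0816] units [ 2.62 -0.31 -0.02]
```

```bash
python3 -m creep '[{"fingers":0.06,"x":0.4,"y":-0.15,"z":0,"twist":0.1},{"fingers":0.06,"x":0.8,"y":-0.3,"z":0,"twist":0.1},{"fingers":0.06,"x":1,"y":-0.3,"z":0,"twist":0.1},{"fingers":0.06,"x":1,"y":-0.3,"z":0,"twist":0.1}]' 10
python3 st.py .045,0,.028
python3 - <<'E'
from h import *
grab('wrist','w3');cv2.imwrite('pics/w3b.png',cv2.resize(cv2.imread('pics/w3.png'),None,fx=1.55,fy=1.55))
E
python3 ortho.py w3
```

```text
time: 3.08
position: [0.5054, 0.2872, 0.1443]
tool_rot: [0.086, 1.57, -0.087]
ft_force: [-0.2, -1.2, -0.0]
grip_width: 0.06
t 3.0833 tcp chute [ 0.059  -0.0001  0.0892] world [0.5054 0.2872 0.1443] F [-0.2 -1.2 -0. ] grip 5.2 yaw -6.31 tilt 0.05
(0.045, 0.0, 0.028) [0.5056 0.2882 0.0816] units [1.57 0.03 0.  ]
deck height nan 0.028927745159044692
blocktop x [-60.38812022 -60.26901904 -18.53541038 -18.34499297] 126
-60 wall [array([-33. , -31.4, -29.2]), array([26.3, 28.2, 30.1])]
   blk y [-19.40095772  26.48358233]
-20 wall []
   blk y [-6.04544716  2.34581353]
20 wall []
60 wall []
100 wall []
  return _methods._mean(a, axis=axis, dtype=dtype,
  ret = ret.dtype.type(ret / rcount)
```

View pics/w3b.png

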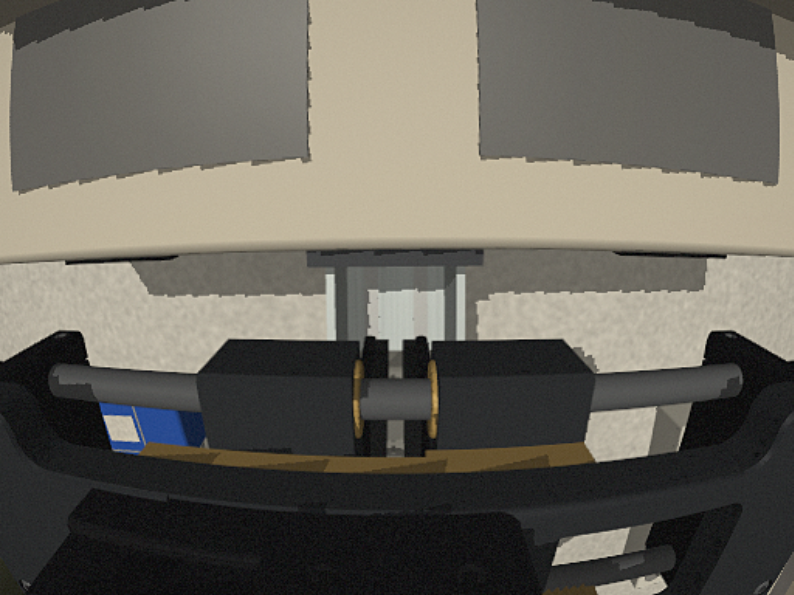

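View pics/ortho_w3.png

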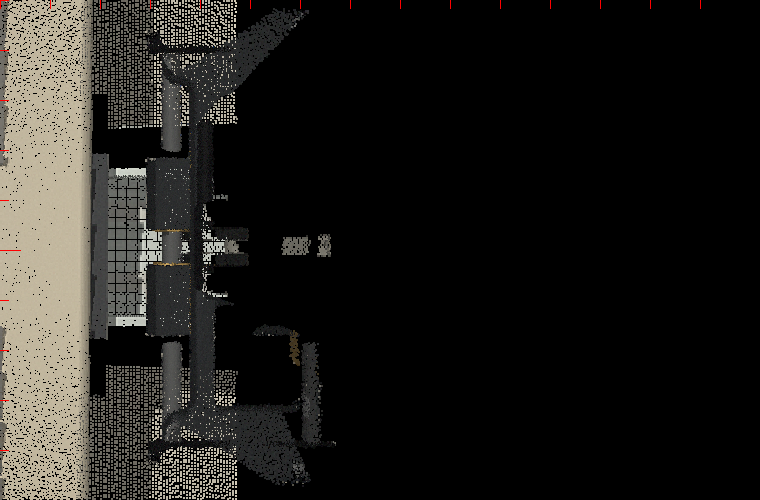

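The fingers at (375,345) and (415,345) are centred between the trough walls, in the empty trough below the cassette. Next I go down.

```bash
python3 -m creep '[{"fingers":0.06,"x":0.5,"y":0,"z":0,"twist":0},{"fingers":0.06,"x":1.0,"y":0,"z":0,"twist":0},{"fingers":0.06,"x":1.4,"y":0,"z":0,"twist":0},{"fingers":0.06,"x":1.57,"y":0,"z":0,"twist":0},{"fingers":0.06,"x":1.57,"y":0,"z":0,"twist":0},{"fingers":0.06,"x":1.57,"y":0,"z":0,"twist":0}]' 10
python3 st.py .055,0,.028 .135,0,.028
python3 - <<'E'
from h import *
grab('scene','s1');cv2.imwrite('pics/s1b.png',cv2.resize(cv2.imread('pics/s1.png')[60:220,240:440],None,fx=3.7,fy=3.7,interpolation=cv2.INTER_CUBIC))
E
```

```text
time: 3.63
position: [0.5064, 0.2885, 0.083]
tool_rot: [0.086, 1.568, -0.085]
ft_force: [0.5, 0.7, 1.0]
grip_width: 0.059
t 3.6333 tcp chute [0.0449 0.0008 0.0295] world [0.5064 0.2885 0.083 ] F [0.5 0.7 1. ] grip 5.1 yaw -6.23 tilt 0.1
(0.055, 0.0, 0.028) [0.5045 0.2785 0.0836] units [-0.02 -0.25 -0.02]
(0.135, 0.0, 0.028) [0.496  0.2007 0.1003] units [-0.43 -2.21 -0.02]
```

View pics/s1b.png

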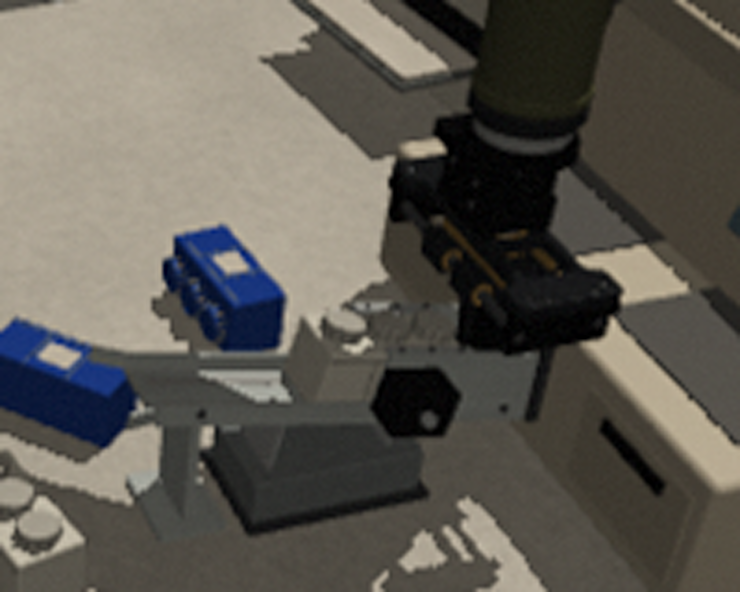

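```bash
python3 -m creep '[{"fingers":0.06,"x":-0.02,"y":-0.08,"z":-0.02,"twist":0},{"fingers":0.06,"x":-0.03,"y":-0.16,"z":-0.02,"twist":0},{"fingers":0.06,"x":-0.05,"y":-0.24,"z":-0.02,"twist":0},{"fingers":0.06,"x":-0.07,"y":-0.32,"z":-0.02,"twist":0},{"fingers":0.06,"x":-0.08,"y":-0.38,"z":-0.02,"twist":0},{"fingers":0.06,"x":-0.09,"y":-0.44,"z":-0.02,"twist":0},{"fingers":0.06,"x":-0.1,"y":-0.5,"z":-0.02,"twist":0},{"fingers":0.06,"x":-0.12,"y":-0.56,"z":-0.02,"twist":0},{"fingers":0.06,"x":-0.13,"y":-0.62,"z":-0.02,"twist":0}]' 10
python3 st.py .135,0,.028
```

```text
time: 4.43
position: [0.5034, 0.2694, 0.0892]
tool_rot: [0.091, 1.564, -0.075]
ft_force: [2.3, 10.8, -0.1]
grip_width: 0.062
t 4.4333 tcp chute [ 0.0651 -0.0001  0.0315] world [0.5034 0.2694 0.0892] F [ 2.3 10.8 -0.1] grip 5.4 yaw -6.07 tilt 0.63
(0.135, 0.0, 0.028) [0.496  0.2007 0.1003] units [-0.29 -1.72 -0.  ]
```

```bash
python3 -m creep '[{"fingers":0.06,"x":-0.01,"y":-0.06,"z":0,"twist":0},{"fingers":0.06,"x":-0.02,"y":-0.12,"z":0,"twist":0},{"fingers":0.06,"x":-0.03,"y":-0.18,"z":0,"twist":0},{"fingers":0.06,"x":-0.05,"y":-0.24,"z":0,"twist":0},{"fingers":0.06,"x":-0.06,"y":-0.3,"z":0,"twist":0},{"fingers":0.06,"x":-0.07,"y":-0.36,"z":0,"twist":0}]' 10
python3 st.py .135,0,.028
python3 - <<'E'
from h import *
grab('scene','s2');cv2.imwrite('pics/s2b.png',cv2.resize(cv2.imread('pics/s2.png')[60:220,240:440],None,fx=3.7,fy=3.7,interpolation=cv2.INTER_CUBIC))
E
```

```text
time: 4.93
position: [0.502, 0.2549, 0.092]
tool_rot: [0.091, 1.564, -0.076]
ft_force: [1.6, 11.6, -0.2]
grip_width: 0.062
t 4.9333 tcp chute [0.0799 0.     0.0313] world [0.502  0.2549 0.092 ] F [ 1.6 11.6 -0.2] grip 5.4 yaw -6.08 tilt 0.63
(0.135, 0.0, 0.028) [0.496  0.2007 0.1003] units [-0.22 -1.36 -0.  ]
```

View pics/s2b.png

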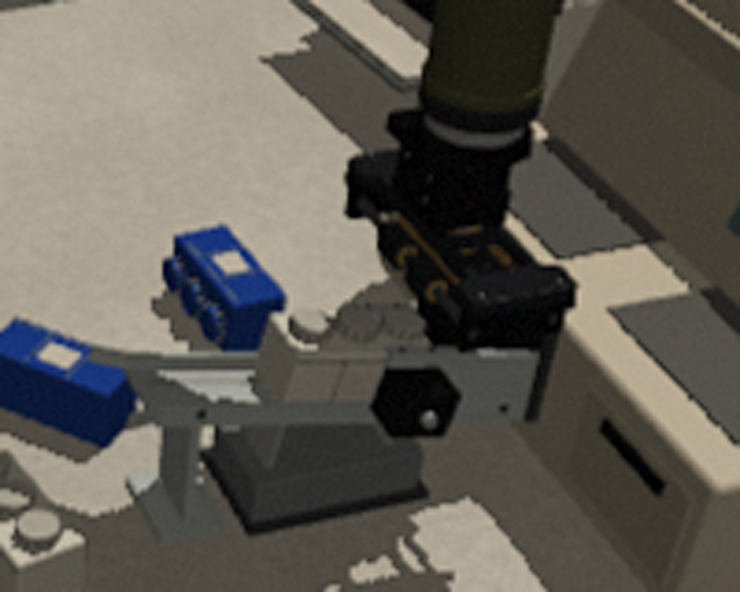

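The cassette is moving up the lane; its top end is now at (270,370) in the crop. I'll keep pushing slowly.

```bash
python3 -m creep '[{"fingers":0.06,"x":-0.01,"y":-0.06,"z":0,"twist":0},{"fingers":0.06,"x":-0.02,"y":-0.12,"z":0,"twist":0},{"fingers":0.06,"x":-0.04,"y":-0.18,"z":0,"twist":0},{"fingers":0.06,"x":-0.05,"y":-0.24,"z":0,"twist":0},{"fingers":0.06,"x":-0.06,"y":-0.3,"z":0,"twist":0},{"fingers":0.06,"x":-0.07,"y":-0.36,"z":0,"twist":0},{"fingers":0.06,"x":-0.09,"y":-0.42,"z":0,"twist":0},{"fingers":0.06,"x":-0.1,"y":-0.48,"z":0,"twist":0},{"fingers":0.06,"x":-0.11,"y":-0.54,"z":0,"twist":0},{"fingers":0.06,"x":-0.12,"y":-0.6,"z":0,"twist":0}]' 10
python3 st.py .135,0,.028
```

```text
time: 5.82
position: [0.4995, 0.2309, 0.0968]
tool_rot: [0.091, 1.564, -0.076]
ft_force: [2.7, 10.4, -0.7]
grip_width: 0.06
t 5.8167 tcp chute [0.1045 0.0002 0.0309] world [0.4995 0.2309 0.0968] F [ 2.7 10.4 -0.7] grip 5.2 yaw -6.08 tilt 0.62
(0.135, 0.0, 0.028) [0.496  0.2007 0.1003] units [-0.1  -0.76 -0.01]
```

```bash
python3 -m creep '[{"fingers":0.06,"x":-0.01,"y":-0.06,"z":0,"twist":0},{"fingers":0.06,"x":-0.02,"y":-0.12,"z":0,"twist":0},{"fingers":0.06,"x":-0.04,"y":-0.18,"z":0,"twist":0},{"fingers":0.06,"x":-0.05,"y":-0.24,"z":0,"twist":0},{"fingers":0.06,"x":-0.06,"y":-0.3,"z":0,"twist":0}]' 10
python3 st.py .135,0,.028
python3 - <<'E'
from h import *
grab('scene','s3');cv2.imwrite('pics/s3b.png',cv2.resize(cv2.imread('pics/s3.png')[60:220,240:440],None,fx=3.7,fy=3.7,interpolation=cv2.INTER_CUBIC))
E
```

```text
time: 6.23
position: [0.4978, 0.2147, 0.0983]
tool_rot: [0.088, 1.566, -0.082]
ft_force: [1.9, 5.4, 1.9]
grip_width: 0.065
t 6.2333 tcp chute [0.1208 0.0002 0.029 ] world [0.4978 0.2147 0.0983] F [1.9 5.4 1.9] grip 5.7 yaw -6.22 tilt 0.27
(0.135, 0.0, 0.028) [0.496  0.2007 0.1003] units [-0.05 -0.35 -0.01]
```

View pics/s3b.png

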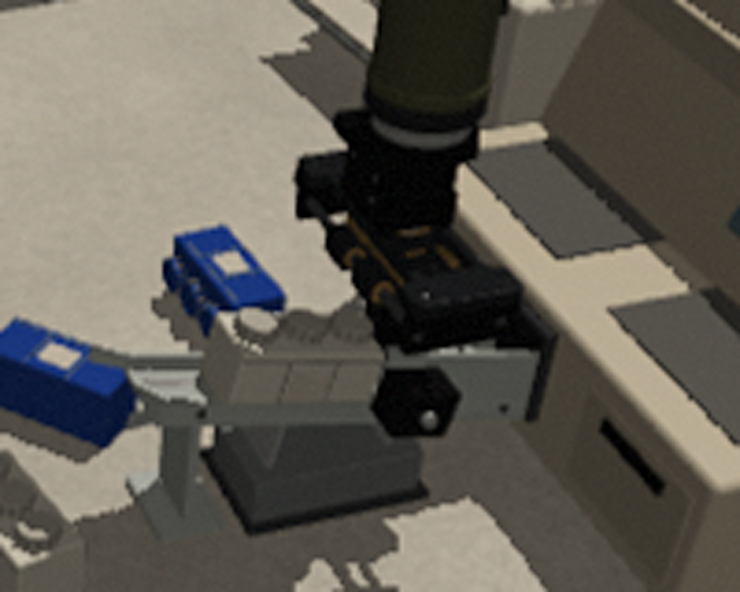

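Force fell to about 5 N, so the cassette is past the guide. Its low end is near 135 mm, so I push about 20 mm more, back off, and rise.

```bash
python3 -m creep '[{"fingers":0.06,"x":-0.01,"y":-0.06,"z":0,"twist":0},{"fingers":0.06,"x":-0.02,"y":-0.12,"z":0,"twist":0},{"fingers":0.06,"x":-0.04,"y":-0.18,"z":0,"twist":0},{"fingers":0.06,"x":-0.05,"y":-0.24,"z":0,"twist":0},{"fingers":0.06,"x":-0.06,"y":-0.3,"z":0,"twist":0},{"fingers":0.06,"x":-0.08,"y":-0.36,"z":0,"twist":0},{"fingers":0.06,"x":-0.1,"y":-0.42,"z":0,"twist":0},{"fingers":0.06,"x":-0.11,"y":-0.47,"z":0,"twist":0},{"fingers":0.06,"x":-0.11,"y":-0.47,"z":0,"twist":0}]' 10
python3 st.py .135,0,.028
```

```text
time: 7.03
position: [0.4958, 0.1951, 0.1025]
tool_rot: [0.088, 1.566, -0.084]
ft_force: [2.8, 4.0, 1.3]
grip_width: 0.061
t 7.0333 tcp chute [0.1409 0.0004 0.029 ] world [0.4958 0.1951 0.1025] F [2.8 4.  1.3] grip 5.3 yaw -6.26 tilt 0.21
(0.135, 0.0, 0.028) [0.496  0.2007 0.1003] units [ 0.05  0.14 -0.01]
```

```bash
python3 -m creep '[{"fingers":0.06,"x":0,"y":0.15,"z":0,"twist":0},{"fingers":0.06,"x":0,"y":0.3,"z":0,"twist":0},{"fingers":0.06,"x":-0.6,"y":0.3,"z":0,"twist":0},{"fingers":0.06,"x":-1.4,"y":0.3,"z":0,"twist":0},{"fingers":0.2,"x":-2.2,"y":0.3,"z":0,"twist":0},{"fingers":0.4,"x":-3,"y":0.1,"z":0,"twist":0},{"fingers":0.85,"x":-3.8,"y":-0.1,"z":0,"twist":0},{"fingers":0.95,"x":-4.2,"y":-0.1,"z":0,"twist":0},{"fingers":0.95,"x":-4.2,"y":-0.1,"z":0,"twist":0},{"fingers":0.95,"x":-4.2,"y":-0.1,"z":0,"twist":0}]' 10
python3 - <<'E'
from h import *
grab('wrist','w4');cv2.imwrite('pics/w4b.png',cv2.resize(cv2.imread('pics/w4.png'),None,fx=1.55,fy=1.55))
E
python3 st.py .205,0,.1; python3 ortho.py w4
```

```text
time: 7.87
position: [0.4942, 0.1904, 0.2697]
tool_rot: [0.086, 1.569, -0.086]
ft_force: [-0.4, 0.6, -0.6]
grip_width: 0.427
t 7.9167 tcp chute [ 0.1802 -0.0014  0.1902] world [0.4935 0.1904 0.2684] F [-0.4  0.3 -0.7] grip 41.1 yaw -6.24 tilt 0.12
(0.205, 0.0, 0.1) [0.4903 0.1475 0.1853] units [ 2.08 -1.07  0.04]
deck height 58.785364597226234 0.12484554192032357
blocktop x [ 27.86872024  27.93525375 134.75386724 135.87408527] 1774
-60 wall [array([-32.7, -29.5, -23. ]), array([21.5, 27. , 30.3])]
   blk y [-29.03860491 -28.97386227]
-20 wall [array([-32.3, -27.9, -22.8]), array([21.2, 25.7, 30.8])]
   blk y [-11.91206338  38.18702981]
20 wall [array([-32.2, -27.1, -22.8]), array([21.1, 25.9, 30.7])]
   blk y [-26.62252974  22.76137995]
60 wall [array([-31.9, -31.8, -31.6]), array([28. , 29.3, 30.6])]
   blk y [-27.75603351  22.88524563]
100 wall [array([-31.7, -31. , -30.8]), array([28.3, 29.6, 30.9])]
   blk y [-27.1370299   23.19339766]
```

View pics/w4b.png

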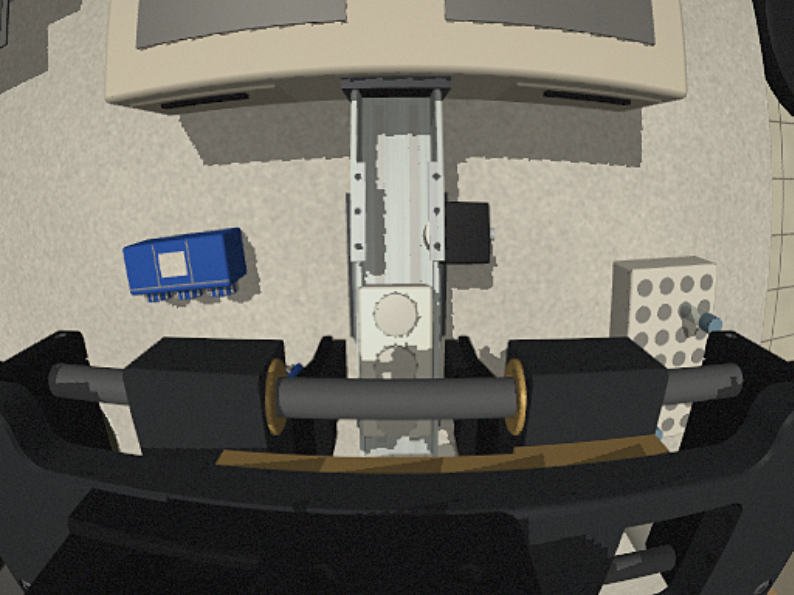

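View pics/ortho_w4.png

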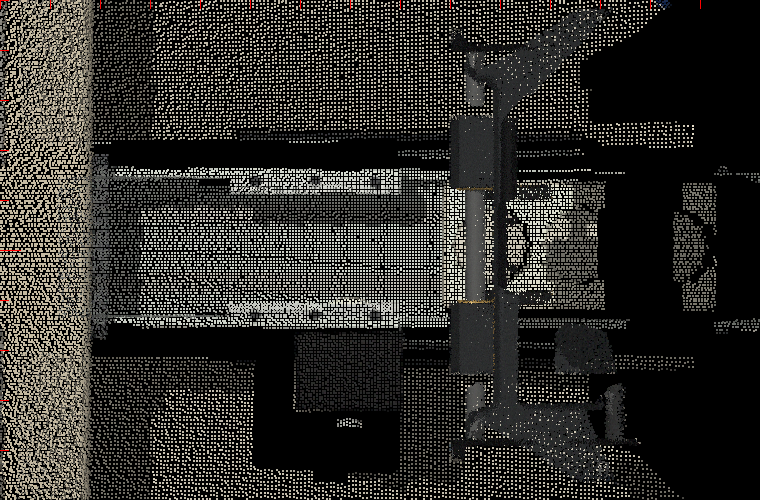

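The cassette now lies in the bay at (395,340). It spans x≈157–265 mm, so its centre is at about 211 mm, clear of the strips, which end at 140 mm. The sprung-out guide nose shows at (428,237). Next is the grasp.

```bash
python3 st.py .2098,-.002,.0184; python3 -m creep '[{"fingers":0.98,"x":0.5,"y":-0.4,"z":0,"twist":0},{"fingers":0.98,"x":1,"y":-0.8,"z":0,"twist":0},{"fingers":0.98,"x":1.6,"y":-0.9,"z":0,"twist":0},{"fingers":0.98,"x":1.9,"y":-0.92,"z":0,"twist":0},{"fingers":0.98,"x":1.9,"y":-0.92,"z":0,"twist":0},{"fingers":0.98,"x":1.9,"y":-0.92,"z":0,"twist":0},{"fingers":0.98,"x":1.9,"y":-0.92,"z":0,"twist":0}]' 10
python3 st.py .2098,-.002,.0184
```

```text
t 7.9167 tcp chute [ 0.1802 -0.0014  0.1902] world [0.4935 0.1904 0.2684] F [-0.4  0.3 -0.7] grip 41.1 yaw -6.24 tilt 0.12
(0.2098, -0.002, 0.0184) [0.4859 0.1262 0.1064] units [ 4.05 -1.61 -0.01]
time: 8.5
position: [0.4906, 0.1549, 0.194]
tool_rot: [0.085, 1.568, -0.084]
ft_force: [1.0, -0.4, -0.6]
grip_width: 0.956
t 8.5 tcp chute [ 0.1996 -0.0005  0.1101] world [0.4906 0.1549 0.194 ] F [ 1.  -0.4 -0.6] grip 83.2 yaw -6.17 tilt 0.04
(0.2098, -0.002, 0.0184) [0.4859 0.1262 0.1064] units [ 2.19 -0.73 -0.04]
```

```bash
python3 -m creep '[{"fingers":1,"x":0,"y":-0.4,"z":-0.02,"twist":0},{"fingers":1,"x":0.1,"y":-0.73,"z":-0.04,"twist":0},{"fingers":1,"x":0.5,"y":-0.73,"z":-0.04,"twist":0},{"fingers":1,"x":0.9,"y":-0.73,"z":-0.04,"twist":0},{"fingers":1,"x":1.3,"y":-0.73,"z":-0.04,"twist":0},{"fingers":1,"x":1.7,"y":-0.73,"z":-0.04,"twist":0},{"fingers":1,"x":2.0,"y":-0.73,"z":-0.04,"twist":0},{"fingers":1,"x":2.19,"y":-0.73,"z":-0.04,"twist":0},{"fingers":1,"x":2.19,"y":-0.73,"z":-0.04,"twist":0},{"fingers":1,"x":2.19,"y":-0.73,"z":-0.04,"twist":0}]' 10
python3 st.py .2098,-.002,.0184
python3 - <<'E'
from h import *
grab('wrist','w5');grab('scene','s5')
a=cv2.resize(cv2.imread('pics/w5.png')[180:330],(790,231));b=cv2.resize(cv2.imread('pics/s5.png')[70:220,220:400],None,fx=2.3,fy=2.3,interpolation=cv2.INTER_CUBIC)
o=np.zeros((590,790,3),np.uint8);o[:231]=a;o[235:235+b.shape[0],:b.shape[1]]=b
c=cv2.resize(grab('side','d5')['pixels'][120:230,170:280,::-1],(345,345));o[235:580,430:775]=c
cv2.imwrite('pics/m5.png',o)
E
```

```text
time: 9.33
position: [0.4856, 0.1244, 0.1062]
tool_rot: [0.086, 1.569, -0.086]
ft_force: [0.5, 0.1, -0.0]
grip_width: 1.001
t 9.3333 tcp chute [ 0.2115 -0.0021  0.0178] world [0.4856 0.1244 0.1062] F [ 0.5  0.1 -0. ] grip 87.1 yaw -6.29 tilt 0.02
(0.2098, -0.002, 0.0184) [0.4859 0.1262 0.1064] units [-0.01  0.04  0.  ]
```

View pics/m5.png

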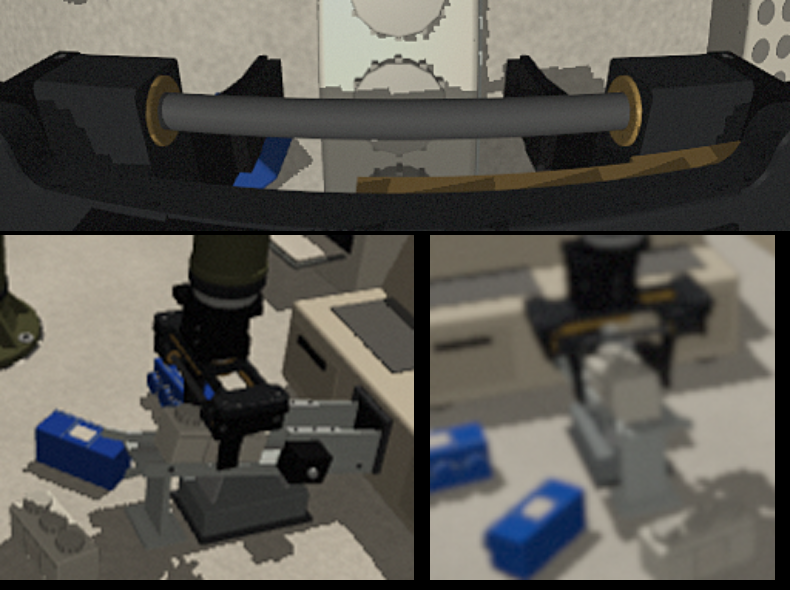

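The fingers straddle the cassette's middle cap in all three views. Closing now.

```bash
python3 -m creep '[{"fingers":0.7,"x":0,"y":0,"z":0,"twist":0},{"fingers":0.5,"x":0,"y":0,"z":0,"twist":0},{"fingers":0.5,"x":0,"y":0,"z":0,"twist":0},{"fingers":0.5,"x":0,"y":0,"z":0,"twist":0},{"fingers":0.5,"x":0,"y":0,"z":0,"twist":0},{"fingers":0.5,"x":0,"y":0,"z":0,"twist":0},{"fingers":0.5,"x":0,"y":0,"z":0,"twist":0},{"fingers":0.5,"x":0,"y":0,"z":0,"twist":0}]' 18
python3 st.py
```

```text
time: 10.15
position: [0.4873, 0.1251, 0.1064]
tool_rot: [0.086, 1.565, -0.085]
ft_force: [5.5, 0.0, -2.1]
grip_width: 0.599
t 10.15 tcp chute [ 0.2107 -0.0006  0.0181] world [0.4873 0.1251 0.1064] F [ 5.5  0.  -2.1] grip 52.1 yaw -6.23 tilt 0.23
```

```bash
python3 -m creep '[{"fingers":0.5,"x":-0.1,"y":0,"z":0.03,"twist":0},{"fingers":0.5,"x":-0.25,"y":0,"z":0.03,"twist":0},{"fingers":0.5,"x":-0.45,"y":0,"z":0.03,"twist":0},{"fingers":0.5,"x":-0.7,"y":0,"z":0.03,"twist":0},{"fingers":0.5,"x":-1.0,"y":0,"z":0.03,"twist":0},{"fingers":0.5,"x":-1.4,"y":0,"z":0.03,"twist":0},{"fingers":0.5,"x":-1.8,"y":0,"z":0.03,"twist":0},{"fingers":0.5,"x":-2.2,"y":0,"z":0.03,"twist":0},{"fingers":0.5,"x":-2.5,"y":0,"z":0.03,"twist":0},{"fingers":0.5,"x":-2.6,"y":0,"z":0.03,"twist":0},{"fingers":0.5,"x":-2.6,"y":0,"z":0.03,"twist":0}]' 18
python3 st.py
python3 - <<'E'
from h import *
b=cv2.resize(grab('scene','s6')['pixels'][20:220,200:400,::-1],(395,395),interpolation=cv2.INTER_CUBIC)
c=cv2.resize(grab('side','d6')['pixels'][80:230,160:310,::-1],(395,395),interpolation=cv2.INTER_CUBIC)
cv2.imwrite('pics/m6.png',np.hstack([b,c]))
E
```

```text
time: 11.07
position: [0.487, 0.1252, 0.2111]
tool_rot: [0.086, 1.568, -0.084]
ft_force: [0.5, -0.8, -3.1]
grip_width: 0.595
t 11.0667 tcp chute [ 0.2324 -0.0008  0.1206] world [0.487  0.1252 0.2111] F [ 0.5 -0.8 -3.1] grip 51.8 yaw -6.24 tilt 0.11
```

View pics/m6.png

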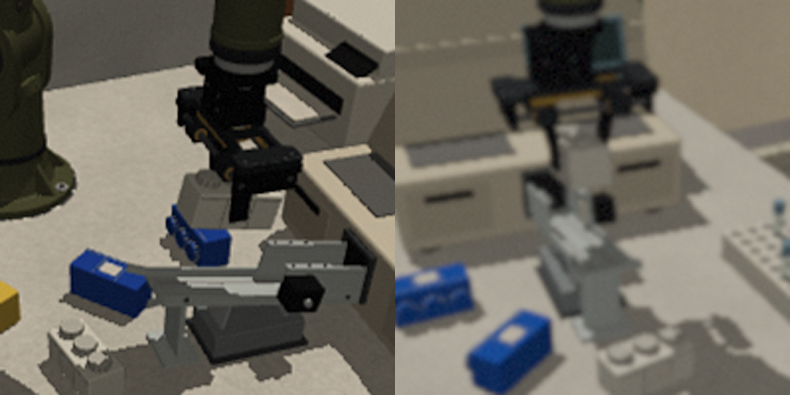

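```bash
python3 - <<'E'
from h import *
for t,poly in (('scene0',[[140,264],[206,245],[226,270],[230,287],[152,304]]),('side0',[[296,232],[324,221],[363,254],[338,272]])):
    P=pts(ld(t));m=np.zeros(P.shape[:2],np.uint8);cv2.fillPoly(m,[np.array(poly)],1)
    q=P[m>0];q=q[np.isfinite(q[:,0])]
    for lo,hi in((.011,.03),):
        r=q[(q[:,2]>lo)&(q[:,2]<hi)&(abs(q[:,0]-.633)<.075)&(abs(q[:,1]+.258)<.1)]
        b=cv2.minAreaRect((r[:,:2]*1000).astype(np.float32));print(t,len(r),b)
    f=q[q[:,2]<.009];print('floor',np.median(f,0),'rim z',np.percentile(r[:,2],90))
E
```

```text
scene0 541 ((632.1357421875, -258.9913635253906), (108.23592376708984, 158.69131469726562), 3.09983491897583)
floor [ 0.63406535 -0.25947119  0.0030796 ] rim z 0.018545568121162814
side0 372 ((629.9623413085938, -255.055908203125), (107.97122192382812, 163.053466796875), 3.0371224880218506)
floor [ 0.63632708 -0.25668715  0.00474223] rim z 0.02022361028658515
```

```bash
python3 -m creep '[{"fingers":0.5,"x":0,"y":-0.2,"z":0.1,"twist":0},{"fingers":0.5,"x":0,"y":-0.5,"z":0.25,"twist":-0.1},{"fingers":0.5,"x":0,"y":-0.9,"z":0.45,"twist":-0.2},{"fingers":0.5,"x":0,"y":-1.4,"z":0.7,"twist":-0.3},{"fingers":0.5,"x":0,"y":-2,"z":1,"twist":-0.4},{"fingers":0.5,"x":0,"y":-2.6,"z":1.3,"twist":-0.5},{"fingers":0.5,"x":0,"y":-3.2,"z":1.6,"twist":-0.7},{"fingers":0.5,"x":0,"y":-3.8,"z":1.9,"twist":-0.9},{"fingers":0.5,"x":0,"y":-4.4,"z":2.2,"twist":-1},{"fingers":0.5,"x":0,"y":-5,"z":2.5,"twist":-1.1},{"fingers":0.5,"x":0,"y":-5.6,"z":2.8,"twist":-1.2},{"fingers":0.5,"x":0,"y":-6.2,"z":3.1,"twist":-1.3},{"fingers":0.5,"x":0,"y":-6.8,"z":3.4,"twist":-1.4},{"fingers":0.5,"x":0,"y":-7.4,"z":3.7,"twist":-1.5},{"fingers":0.5,"x":0,"y":-8,"z":4,"twist":-1.6},{"fingers":0.5,"x":0,"y":-8.5,"z":4.3,"twist":-1.7},{"fingers":0.5,"x":0,"y":-8.9,"z":4.5,"twist":-1.8},{"fingers":0.5,"x":0,"y":-9.1,"z":4.64,"twist":-1.87},{"fingers":0.5,"x":0,"y":-9.13,"z":4.64,"twist":-1.87},{"fingers":0.5,"x":0,"y":-9.13,"z":4.64,"twist":-1.87}]' 18
python3 st.py
python3 - <<'E'
from h import *
b=cv2.resize(grab('scene','s7')['pixels'][100:330,60:290,::-1],(395,395),interpolation=cv2.INTER_CUBIC)
c=cv2.resize(grab('side','d7')['pixels'][100:290,240:430,::-1],(395,395),interpolation=cv2.INTER_CUBIC)
cv2.imwrite('pics/m7.png',np.hstack([b,c]))
E
```

```text
time: 12.83
position: [0.6307, -0.2586, 0.2088]
tool_rot: [-0.041, 1.572, 0.042]
ft_force: [-0.1, 0.5, -2.7]
grip_width: 0.596
t 12.8333 tcp chute [0.5899 0.1835 0.0422] world [ 0.6307 -0.2586  0.2088] F [-0.1  0.5 -2.7] grip 51.8 yaw 3.04 tilt 0.12
```

View pics/m7.png

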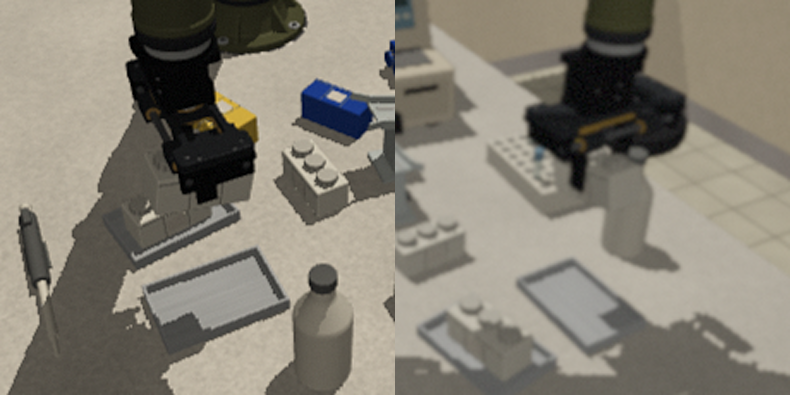

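The empty tray is at (215,295) on the left and the held cassette is above it. I'll measure how it hangs before lowering.

```bash
python3 - <<'E'
from h import *
for t in('s7','d7'):
    P=pts(ld(t)).reshape(-1,3);C=ld(t)['pixels'].reshape(-1,3)
    k=np.isfinite(P[:,0])&(abs(P[:,0]-.63)<.06)&(abs(P[:,1]+.258)<.09)&(P[:,2]>.12)&(P[:,2]<.27)&(C.min(1)>60);q=P[k]
    print(t,len(q))
    for y in np.arange(-.33,-.18,.01):
        s=q[abs(q[:,1]-y)<.005]
        if len(s)>3: print(round(y,3),len(s),np.percentile(s[:,2],[3,97]).round(4),np.percentile(s[:,0],[3,97]).round(3))
E
```

```text
s7 998
-0.32 39 [0.2056 0.2175] [0.614 0.656]
-0.31 230 [0.2064 0.2491] [0.613 0.662]
-0.3 210 [0.204  0.2588] [0.614 0.662]
-0.29 143 [0.2019 0.2579] [0.632 0.661]
-0.28 52 [0.1978 0.2217] [0.656 0.661]
-0.27 32 [0.1945 0.2175] [0.657 0.66 ]
-0.26 14 [0.1917 0.199 ] [0.656 0.659]
-0.25 17 [0.1905 0.2014] [0.655 0.659]
-0.24 62 [0.1889 0.2178] [0.654 0.658]
-0.23 66 [0.1879 0.2168] [0.654 0.658]
-0.22 68 [0.1848 0.2171] [0.653 0.657]
-0.21 62 [0.1845 0.2185] [0.652 0.656]
d7 812
-0.31 233 [0.2062 0.2436] [0.608 0.656]
-0.3 144 [0.2087 0.2588] [0.606 0.656]
-0.29 100 [0.2029 0.2602] [0.605 0.652]
-0.28 75 [0.2019 0.2584] [0.605 0.641]
-0.27 59 [0.1997 0.2559] [0.603 0.635]
-0.26 49 [0.1957 0.253 ] [0.604 0.638]
-0.25 33 [0.1924 0.2521] [0.593 0.656]
-0.24 16 [0.1922 0.2429] [0.601 0.658]
-0.23 33 [0.1891 0.2325] [0.602 0.604]
-0.22 34 [0.1902 0.2243] [0.601 0.604]
-0.21 29 [0.1849 0.2243] [0.601 0.604]
-0.2 6 [0.2114 0.2255] [0.601 0.603]
```

The cassette hangs at the chute's 12° tilt, low corner at z≈0.183 and y≈-0.206, high end at y≈-0.32. It fits inside the tray's inner y range of -0.334 to -0.182. The corner should touch at TCP z≈0.030, and the block should be flat at about 0.022. Lowering now.

```bash
python3 -m creep '[{"fingers":0.5,"x":0.2,"y":0,"z":0.03,"twist":0},{"fingers":0.5,"x":0.6,"y":0,"z":0.03,"twist":0},{"fingers":0.5,"x":1.0,"y":0,"z":0.03,"twist":0},{"fingers":0.5,"x":1.4,"y":0,"z":0.03,"twist":0},{"fingers":0.5,"x":1.8,"y":0,"z":0.03,"twist":0},{"fingers":0.5,"x":2.2,"y":0,"z":0.03,"twist":0},{"fingers":0.5,"x":2.6,"y":0,"z":0.03,"twist":0},{"fingers":0.5,"x":3.0,"y":0,"z":0.03,"twist":0},{"fingers":0.5,"x":3.4,"y":0,"z":0.03,"twist":0},{"fingers":0.5,"x":3.7,"y":0,"z":0.03,"twist":0},{"fingers":0.5,"x":3.9,"y":0,"z":0.03,"twist":0},{"fingers":0.5,"x":4.05,"y":0,"z":0.03,"twist":0},{"fingers":0.5,"x":4.15,"y":0,"z":0.03,"twist":0},{"fingers":0.5,"x":4.2,"y":0,"z":0.03,"twist":0},{"fingers":0.5,"x":4.2,"y":0,"z":0.03,"twist":0}]' 18
python3 st.py
python3 - <<'E'
from h import *
b=cv2.resize(grab('scene','s8')['pixels'][180:330,100:250,::-1],(395,395),interpolation=cv2.INTER_CUBIC)
c=cv2.resize(grab('side','d8')['pixels'][160:300,250:390,::-1],(395,395),interpolation=cv2.INTER_CUBIC)
cv2.imwrite('pics/m8.png',np.hstack([b,c]))
E
```

```text
time: 14.18
position: [0.6328, -0.2583, 0.0419]
tool_rot: [-0.043, 1.57, 0.043]
ft_force: [0.5, 0.1, -2.3]
grip_width: 0.595
t 14.1833 tcp chute [ 0.5547  0.1855 -0.1209] world [ 0.6328 -0.2583  0.0419] F [ 0.5  0.1 -2.3] grip 51.7 yaw 3.11 tilt 0.02
```

View pics/m8.png

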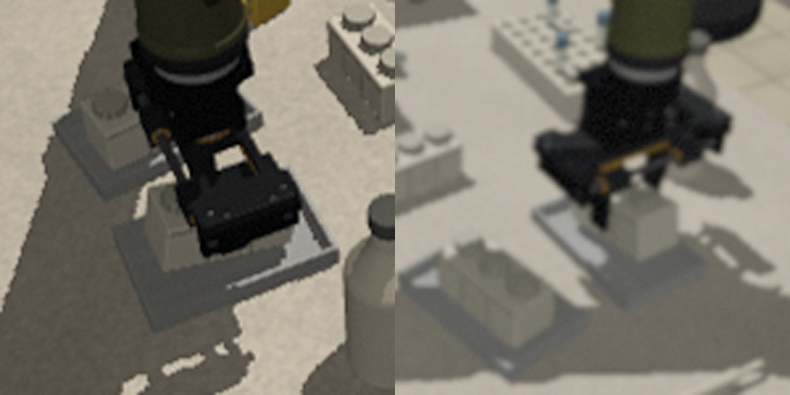

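It is inside the tray outline in both views and clear of the used cassette. I'll lower the last 20 mm slowly with a lighter grip so it pivots flat.

```bash
python3 -m creep '[{"fingers":0.5,"x":0.06,"y":0,"z":0,"twist":0},{"fingers":0.5,"x":0.12,"y":0,"z":0,"twist":0},{"fingers":0.5,"x":0.18,"y":0,"z":0,"twist":0},{"fingers":0.5,"x":0.24,"y":0,"z":0,"twist":0},{"fingers":0.5,"x":0.29,"y":0,"z":0,"twist":0},{"fingers":0.5,"x":0.34,"y":0,"z":0,"twist":0},{"fingers":0.5,"x":0.38,"y":0,"z":0,"twist":0},{"fingers":0.5,"x":0.42,"y":0,"z":0,"twist":0},{"fingers":0.5,"x":0.45,"y":0,"z":0,"twist":0},{"fingers":0.5,"x":0.45,"y":0,"z":0,"twist":0}]' 10
python3 st.py
cat > tilt.py <<'E'
import sys
from h import *
for n in('scene','side'):
    d=grab(n,n+sys.argv[1]);P=pts(d).reshape(-1,3);C=d['pixels'].reshape(-1,3)
    k=np.isfinite(P[:,0])&(abs(P[:,0]-.632)<.045)&(abs(P[:,1]+.258)<.07)&(P[:,2]>.044)&(P[:,2]<.085)&(C.max(1)>60);q=P[k]
    print(n,len(q))
    for y in np.arange(-.32,-.19,.01):
        s=q[abs(q[:,1]-y)<.005]
        if len(s)>3: print(round(y,3),len(s),np.percentile(s[:,2],[3,50,97]).round(4),np.percentile(s[:,0],[3,97]).round(3))
E
python3 tilt.py 9
```

```text
time: 15.12
position: [0.6329, -0.2583, 0.0237]
tool_rot: [-0.042, 1.57, 0.042]
ft_force: [0.1, -1.2, 0.5]
grip_width: 0.593
t 15.1167 tcp chute [ 0.5509  0.1856 -0.1387] world [ 0.6329 -0.2583  0.0237] F [ 0.1 -1.2  0.5] grip 51.6 yaw 3.1 tilt 0.03
scene 269
-0.31 103 [0.0464 0.0556 0.0672] [0.615 0.663]
-0.3 108 [0.0461 0.0585 0.0687] [0.614 0.662]
-0.29 54 [0.0446 0.0556 0.0679] [0.621 0.662]
-0.25 4 [0.0612 0.0638 0.0678] [0.607 0.609]
side 347
-0.31 78 [0.0442 0.0533 0.0607] [0.609 0.656]
-0.3 72 [0.0475 0.0594 0.0696] [0.608 0.658]
-0.29 53 [0.0489 0.0664 0.0695] [0.606 0.654]
-0.28 41 [0.046  0.0573 0.0687] [0.607 0.643]
-0.27 55 [0.0474 0.057  0.0755] [0.605 0.671]
-0.26 32 [0.0529 0.0571 0.0688] [0.615 0.671]
-0.25 15 [0.0522 0.0601 0.0814] [0.629 0.663]
```

```bash
python3 -m creep '[{"fingers":0.5,"x":0.02,"y":0,"z":0,"twist":0},{"fingers":0.5,"x":0.04,"y":0,"z":0,"twist":0},{"fingers":0.5,"x":0.06,"y":0,"z":0,"twist":0},{"fingers":0.5,"x":0.07,"y":0,"z":0,"twist":0},{"fingers":0.5,"x":0.07,"y":0,"z":0,"twist":0},{"fingers":0.5,"x":0.07,"y":0,"z":0,"twist":0}]' 6
python3 st.py; python3 tilt.py 10
```

```text
time: 15.72
position: [0.6326, -0.2577, 0.0212]
tool_rot: [-0.042, 1.571, 0.044]
ft_force: [-1.7, 0.9, 2.1]
grip_width: 0.599
t 15.7167 tcp chute [ 0.5498  0.1852 -0.1411] world [ 0.6326 -0.2577  0.0212] F [-1.7  0.9  2.1] grip 52.1 yaw 3.13 tilt 0.05
scene 255
-0.31 94 [0.0444 0.0507 0.0624] [0.614 0.662]
-0.3 107 [0.0457 0.0582 0.0639] [0.614 0.662]
-0.29 49 [0.0456 0.0521 0.063 ] [0.622 0.662]
side 324
-0.31 59 [0.0445 0.0503 0.0572] [0.608 0.655]
-0.3 71 [0.0478 0.0544 0.0647] [0.607 0.654]
-0.29 53 [0.0467 0.0618 0.0657] [0.608 0.654]
-0.28 35 [0.0489 0.054  0.064 ] [0.607 0.641]
-0.27 62 [0.0477 0.0548 0.07  ] [0.606 0.67 ]
-0.26 31 [0.0502 0.0559 0.0755] [0.616 0.671]
-0.25 11 [0.0498 0.055  0.0832] [0.654 0.662]
```

The cap tops read 0.0635 against 0.063 expected for a block flat on the floor. Releasing with a small opening, then rising.

```bash
python3 -m creep '[{"fingers":0.61,"x":0,"y":0,"z":0,"twist":0},{"fingers":0.63,"x":0,"y":0,"z":0,"twist":0},{"fingers":0.66,"x":0,"y":0,"z":0,"twist":0},{"fingers":0.7,"x":0,"y":0,"z":0,"twist":0},{"fingers":0.75,"x":0,"y":0,"z":0,"twist":0},{"fingers":0.78,"x":0,"y":0,"z":0,"twist":0},{"fingers":0.78,"x":0,"y":0,"z":0,"twist":0},{"fingers":0.78,"x":-0.2,"y":0,"z":0,"twist":0},{"fingers":0.78,"x":-0.5,"y":0,"z":0,"twist":0},{"fingers":0.78,"x":-1,"y":0,"z":0,"twist":0},{"fingers":0.78,"x":-1.6,"y":0,"z":0,"twist":0},{"fingers":0.78,"x":-2.4,"y":0,"z":0,"twist":0},{"fingers":0.78,"x":-3.2,"y":0,"z":0,"twist":0},{"fingers":0.78,"x":-4,"y":0,"z":0,"twist":0},{"fingers":0.78,"x":-4.8,"y":-0.5,"z":0,"twist":0},{"fingers":0.78,"x":-5.2,"y":-1.3,"z":0,"twist":0},{"fingers":0.78,"x":-5.2,"y":-1.9,"z":0,"twist":0},{"fingers":0.78,"x":-5.2,"y":-1.9,"z":0,"twist":0},{"fingers":0.78,"x":-5.2,"y":-1.9,"z":0,"twist":0},{"fingers":0.78,"x":-5.2,"y":-1.9,"z":0,"twist":0}]' 6
python3 - <<'E'
from h import *
s=telemetry.get_state();print(s['position'],s['ft_force'])
b=cv2.resize(grab('scene','s11')['pixels'][:,:,::-1],(400,300));c=cv2.resize(grab('side','d11')['pixels'][:,:,::-1],(400,300))
w=grab('wrist','w11');W=w['pixels'][:,:,::-1]
cv2.imwrite('pics/m11.png',np.vstack([np.hstack([b,c]),np.hstack([cv2.resize(W,(400,300)),cv2.resize(ld('scene11' if 0 else 's11')['pixels'][180:330,80:280,::-1],(400,300),interpolation=cv2.INTER_CUBIC)])]))
P=pts(w,True).reshape(-1,3);P=P[np.isfinite(P[:,0])]
r=P[(abs(P[:,0]-.632)<.045)&(abs(P[:,1]+.258)<.07)]
t=r[(r[:,2]>.046)&(r[:,2]<.057)];print('top',len(t),cv2.minAreaRect((t[:,:2]*1000).astype(np.float32)))
A=np.c_[t[:,:2]-[.632,-.258],np.ones(len(t))];print('plane',np.linalg.lstsq(A,t[:,2],rcond=None)[0])
k=r[r[:,2]>.059];print('caps z',np.percentile(k[:,2],[5,50,95]),'y',k[:,1].min(),k[:,1].max())
R_=P[(abs(P[:,0]-.632)<.075)&(abs(P[:,1]+.258)<.1)&(P[:,2]>.013)&(P[:,2]<.022)];print('rim',cv2.minAreaRect((R_[:,:2]*1000).astype(np.float32)))
E
```

```text
time: 17.48
position: [0.6368, -0.3335, 0.2294]
tool_rot: [-0.042, 1.57, 0.043]
ft_force: [0.3, 0.3, -0.1]
grip_width: 0.784
[ 0.63680375 -0.33351884  0.22937582] [ 0.28485792  0.31076743 -0.1141401 ]
top 2666 ((630.9249267578125, -256.5077819824219), (52.457679748535156, 109.44264221191406), 3.6028406620025635)
plane [-0.00036288  0.00172719  0.05124755]
caps z [0.2397974  0.33340549 0.34993818] y -0.32799866073148853 -0.20510079187623453
rim ((628.9196166992188, -256.151611328125), (104.86274719238281, 160.82330322265625), 3.20257830619812)
```

View pics/m11.png

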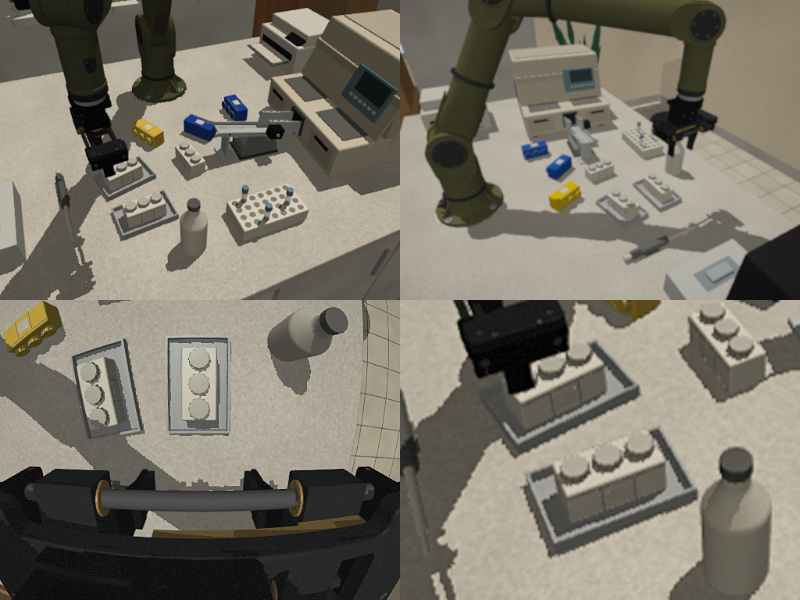

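The cassette stands caps up in the tray, at (145,208) in the scene view and (198,385) in the wrist view. It measures level within 0.1°, with its top at 0.051 m, and sits 2 mm from the tray centre. The other things show no visible movement. Handing in.

```bash
python3 -c "
from bench import workorder
print(workorder.close_job())"
```

```text
the job is handed in; nothing more can be done
None
```

The reagent cassette now stands caps up and flat on the floor of the empty tray, and the job is handed in at about 17.5 s. I nudged it up the chute with nearly closed fingers. The highest force I read was about 12 N, and it dropped once the cassette was past the guide. I stopped with its centre at about 211 mm, clear of the strips. I then gripped its sides, lifted it out and lowered it until it pivoted flat, and released it.

**Last checks:**
- **Level:** the top is flat to about 0.1° at 51 mm. The nominal height is 52 mm, so the 1 mm difference is within calibration error.
- **Position:** it is about 2 mm from the tray's centre and turned about 0.4° from it.
- **Robot:** the gripper is about 0.2 m above the bench and the wrist force is near zero, so it is touching nothing.
- **Other items:** I compared them by eye only in the last pictures and saw no movement.

My final cap-height check also picked up parts of the gripper, so I ignored it. Before release, the cap tops read 63.5 mm, against 63 mm expected when flat.

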